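Put each kitchen thing in its fitted holder

ROBOT

A 7-joint arm with a two-finger parallel gripper is mounted at the origin on a cart in front of the work surface, level with it; the furniture and walls round the work are solid. World frame = base frame: x ahead of the robot, y to its left, z up, the work surface at z = 0. Lengths are in mm, angles in rad, forces in N, time in s.
With the tool pointing down it reaches from about 400 to 850 mm from the base axis. Payload 4.5 kg.
Tool frame: the origin (TCP) lies at the very end of the fingers, on their centre line; the grasp point (between the pads) lies 19 mm behind it; z points along the fingers, y is the line along which they close (so a half turn about z gives the same grasp; the last joint's range is limited). The gripper opens to 88 mm and grips with 3 to 60 N. Pads are 18 mm wide; open, the fingers measure 123 mm over their backs; the gripper's body (75 mm by 187 mm) begins 45 mm behind the grasp point.
Start: joints at [1.259, 0.689, -0.195, 1.565, 0.157, 0.902, -0.215], TCP at [211.873, -588.016, 238.743] pointing down, gripper open.
Joint ranges: [-3.01, 3.01], [-0.46, 2.08], [-1.47, 1.51], [0.13, 2.56], [-1, 4.14], [0.04, 2.09], [-2.66, 2.66]. Speed limits (rad/s): [2.57, 2.57, 3.14, 3.14, 3.14, 3.14, 3.14].

INTERFACE

Orientations are given as a unit quaternion [w, x, y, z].
In Python, from plant import readout, grab_frame, ticket gives the robot as it stands.
- The arm moves only by the tool step_arm, never from a script. Its argument "motion" is text: rows parted by semicolons, each of 7 numbers parted by spaces: the shift along the tool's x, y, z as a fraction of full scale, then the turn, a rotation vector about the tool's x, y, z as a fraction of full scale, then the opening, from 0 (shut) to 1 (fully open). In form: dx dy dz rx ry rz grip; .... A call has 1 to 20 rows; each row is the pose to reach, as a shift and turn from the pose commanded when the call began, along the tool's axes at that moment; what a row does not reach only later rows make up. Full scale, the value 1, is 200 mm for a shift and 2 rad for a turn. A row lasts 1/8 s, in which the tool goes at most 62.5 mm and 10.7 degrees, less where a joint would pass 70% of its speed; a pose out of reach is approached as far as the arm can. A call with a number of a shift or a turn outside -1 to 1 is refused whole. A call with a gripper value outside its range is refused whole. The fingers move at their own pace and stop on an object; the grip force is fixed at half the most. Time passes only in rows, so rows that repeat a pose let the fingers close. It gives the time, the measured TCP pose, the force, the opening and the grip force at its end, in the units of the state.
- readout.read_state(): the state, without advancing time (a new reading comes with each control period).
- grab_frame(name): name is "scene" or "side" or "wrist"; returns a dict with "color" (400x640x3 uint8, blue, green, red), "z_map" (400x640 float32, mm along the optical axis (not along the pixel's ray), 0 where there is no reading), "K" (3x3 intrinsics, pixels), "position" and "orientation" of the camera in the world; the wrist camera has in their place "tool_from_camera" (4x4, takes a point from camera to tool coordinates, whose origin is the TCP and whose axes are the flange's). Camera axes: x right, y up, looking along -z (the intrinsics and any distortion apply to the point x, -y, -z); pixel columns grow to the right and rows downward; lengths in mm; the calibration is good to about 2 mm. A picture is of the moment at which its call begins: read the wrist's pose just before it.
- ticket.sign_off(): hands the job in; it is judged then, once.
The state is a dict: "time": time; "qpos": joint angles; "joint_velocities": joint speeds; "tau": joint torques, N m; "ee_pos": TCP position; "eef_rot": TCP orientation; "force": force on the tool from outside, world axes, zero at the start; "torque": the same for the moment, N m; "width": opening from 0.0 (shut) to 1.0 (fully open); "grasp_force": force on a finger pad.
Only numpy, scipy, OpenCV 4.12 (cv2) and the standard library are available. Lean on these libraries where they do the work, as an engineer would, in place of code of your own. Each camera call takes 0.05 s, during which the arm holds its last target. There are 200 camera calls.

TASK

The four light wooden holders on the worktop are each made to fit one thing: stand the spice jar upright in the round cup with the high wall and the tea light in the low round dish, and lay the sardine tin, label up, in the wide rectangular tray and the peeler in the long narrow one. Each must sit fully down inside its holder, let go and at rest. Leave the roll of tape and the mug where they are.

Things in the scene. Friction and masses are not known exactly. Their poses are not given: they have to be found in the camera images.
- spice_jar: Spice jar: glass jar with paper label and red cap, standing among the trays (others like it stand far back and are not meant), round, 106 high; body 42 across, cap 45 across from z = 85 up, top at 106. Starts upright. Origin at the centre of its underside, z up. About 0.11 kg.
- candle: Tea light: candle in a low round metal cup, 38 across, 15 high. Starts upright on the worktop. Origin at the centre of its underside, z up. 0.03 kg.
- sardine_tin: Flat rounded-rectangle sardine tin among the trays, 63 x 105 at the rim (sides 60 apart) x 26 high, lying flat, teal label on top. Origin at the centre of its underside; y along its 105 mm length, x across its width, z up. About 0.15 kg. (A like tin lying far to the right beyond the note paper is out of reach and not meant.)
- peeler: Vegetable peeler lying flat: blue plastic handle and narrow metal blade, 170 long, 25 wide, up to 18 high. Origin under the middle of its length; x along its length, handle at -x (to -85), blade at +x, z up. The handle between x = -25 and -5 is 20 to 22 wide, sides widest 5 to 11 above the underside, top at 16: grip it across there. It may rock a few degrees on its rounded handle. About 0.08 kg.
- jar_cup: Round light-wood cup for the spice jar, open at the top, fixed to the worktop: outside 75 across and 26 high; flat floor 4 above the worktop, bore 61 across and 22 deep. Origin at the centre of its underside, z up.
- candle_dish: Low round light-wood dish for the tea light, fixed to the worktop: outside 70 across and 8 high; flat floor 4 above the worktop, recess 54 across and 4 deep. Origin at the centre of its underside, z up.
- wide_tray: Wide rectangular light-wood tray, fixed to the worktop: outside 131 x 89 and 8 high; flat floor 4 above the worktop, recess 121 (along its x) x 79 (along its y) and 4 deep. For the sardine tin, its length along the tray's x, either way round. Origin at the centre of its underside, z up.
- narrow_tray: Narrow rectangular light-wood tray, fixed to the worktop: outside 194 x 50 and 8 high; flat floor 4 above the worktop, recess 186 (along its x) x 42 (along its y) and 4 deep. For the peeler, its length along the tray's x, either way round. Origin at the centre of its underside, z up.
- tape: Bystander: roll of tape lying flat among the things, 96 across, 25 high, loose; must stay. Origin at the centre of its underside.
- mug: Bystander: striped white mug, 78 across, 116 over the handle, 101 high, loose at the back of the worktop; must stay. Origin at the centre of its underside, handle toward its -y. (Above it, all along the back, hangs a wall cabinet: underside 460 above the worktop, front 610 ahead of the robot's base axis; keep the wrist clear of it, above all when swinging sideways.)

How it is judged (in metres and radians):
At the end, for the whole second after the job is handed in: Jar upright in the cup and tea light in the dish (12 mm, 0.06 rad); tin flat in the wide tray, peeler flat in the narrow one (16 mm, lengths along it within 0.3 rad, either way round), right side up; undersides below 6.5 mm; all released and at rest; tape and mug within 25 mm of their places (horizontal distance between spice_jar and jar_cup below 0.012 m and z of spice_jar in the frame of jar_cup below 0.0065 m and angle between each of spice_jar, candle, sardine_tin's own z axis and vertical below 0.06 rad and linear speed of each of spice_jar, candle, sardine_tin, peeler below 0.02 m/s and horizontal distance between candle and candle_dish below 0.012 m and z of candle in the frame of candle_dish below 0.0065 m and horizontal distance between sardine_tin and wide_tray below 0.016 m and z of sardine_tin in the frame of wide_tray below 0.0065 m and angle between the y axis of sardine_tin and the x axis of wide_tray, either way round below 0.3 rad and horizontal distance between peeler and narrow_tray below 0.016 m and z of peeler in the frame of narrow_tray below 0.0065 m and angle between peeler's own z axis and vertical below 0.2 rad and angle between the x axis of peeler and the x axis of narrow_tray, either way round below 0.3 rad and distance of each of tape, mug from where it was at the start of the episode below 0.025 m); the robot touches nothing.
It fails at once if the roll of tape was pushed from its place or tipped (distance of tape from where it was at the start of the episode above 0.025 m or angle between tape's own z axis and vertical above 0.5 rad).
It fails at once if the mug was pushed from its place or tipped (distance of mug from where it was at the start of the episode above 0.025 m or angle between mug's own z axis and vertical above 0.5 rad).
It also fails if it takes over 93 s, if anything falls off the work surface, if the arm or the gripper's body presses on something with over 40 N, if the wrist force passes 120 N, or if a joint passes its speed limit or range.

## Working session

There is one attempt and no reset: what is moved stays moved. The work goes in short steps, Python scripts to look and compute and a tool call to move; the robot and the scene stay as the last step left them, time stands still between calls to the robot, and variables do not carry over. Pictures are saved under pics/ and viewed, at most 14 in all, crops included, and the job is handed in when it is done.

Besides the shell and the picture viewer there is one more tool, called as a command line: name --argument value ..., lists and objects as JSON in quotes. step_arm: Moves the arm, as the interface text tells. Its arguments: {"type":"object","properties":{"motion":{"type":"string"}},"required":["motion"]}

```bash
mkdir -p pics; ls
cat > h.py <<'E'
import numpy as np,cv2,pickle
from scipy.spatial.transform import Rotation as R
from plant import readout,grab_frame,ticket
def q2R(q): return R.from_quat([q[1],q[2],q[3],q[0]]).as_matrix()
def snap(name,f=None):
    s=readout.read_state(); d=grab_frame(name)
    if name=="wrist":
        T=np.eye(4);T[:3,:3]=q2R(s["eef_rot"]);T[:3,3]=s["ee_pos"]; d["T"]=T@np.array(d["tool_from_camera"])
    else:
        T=np.eye(4);T[:3,:3]=q2R(d["orientation"]);T[:3,3]=d["position"]; d["T"]=T
    pickle.dump(d,open(f"pics/{f or name}.pkl","wb")); cv2.imwrite(f"pics/{f or name}.png",d["color"]); return d
def load(f): return pickle.load(open(f"pics/{f}.pkl","rb"))
def world(d,u,v,z=None):
    """pixel -> world; on plane z if given, else by depth"""
    K=np.array(d["K"]);r=np.array([(u-K[0,2])/K[0,0],-(v-K[1,2])/K[1,1],-1.])
    T=d["T"]; w=T[:3,:3]@r
    t=d["z_map"][int(round(v)),int(round(u))] if z is None else (z-T[2,3])/w[2]
    return T[:3,3]+t*w
def cloud(d):
    K=np.array(d["K"]);v,u=np.mgrid[:400,:640];r=np.stack([(u-K[0,2])/K[0,0],-(v-K[1,2])/K[1,1],-np.ones_like(u,float)],-1)
    return d["T"][:3,3]+(r*d["z_map"][...,None])@d["T"][:3,:3].T
E
python3 - <<'E'
from h import *
s=readout.read_state();print({k:np.round(v,3) for k,v in s.items()})
for n in("scene","side"):
    d=snap(n);print(n,np.round(d["T"],2).tolist(),d["K"],[k for k in d])
E
```

```text
pics
{'time': np.float64(0.0), 'qpos': array([ 1.259,  0.69 , -0.194,  1.566,  0.157,  0.902, -0.215]), 'joint_velocities': array([-0.001, -0.001,  0.   , -0.   ,  0.002, -0.002, -0.   ]), 'tau': array([-1.0000e-03, -5.2757e+01, -1.2670e+00, -1.5343e+01, -5.3000e-02,
        7.0000e-03,  0.0000e+00]), 'ee_pos': array([ 211.549, -587.429,  237.908]), 'eef_rot': array([-0.001,  0.985,  0.172, -0.   ]), 'force': array([-0.722, -0.183,  0.159]), 'torque': array([-0.036, -0.053,  0.02 ]), 'grasp_force': np.float64(0.0), 'width': np.float64(1.003)}
scene [[-0.86, 0.21, -0.47, -99.8], [-0.51, -0.37, 0.77, 1175.6], [-0.02, 0.9, 0.43, 680.63], [0.0, 0.0, 0.0, 1.0]] [[452.53378018   0.         327.02839512]
 [  0.         452.53378018 201.01445322]
 [  0.           0.           1.        ]] ['color', 'z_map', 'K', 'position', 'orientation', 'T']
side [[-0.98, 0.1, -0.15, 413.7], [-0.18, -0.59, 0.79, 951.95], [-0.01, 0.8, 0.6, 768.98], [0.0, 0.0, 0.0, 1.0]] [[394.29612301   0.         319.53405171]
 [  0.         394.29612301 203.13410826]
 [  0.           0.           1.        ]] ['color', 'z_map', 'K', 'position', 'orientation', 'T']
```

View pics/scene.png

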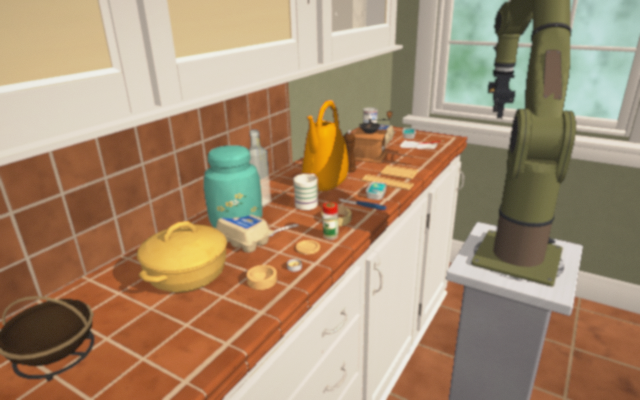

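View pics/side.png

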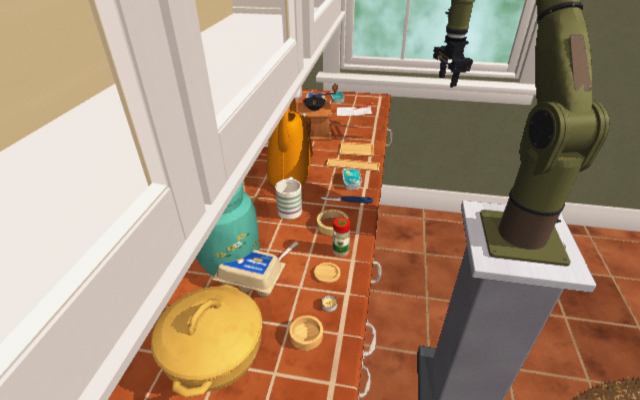

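The side view shows, down the counter: jar cup (306,332), candle (329,303), dish (327,271), jar (342,236) in front of the tape (332,218), peeler (347,199), tin (352,179), narrow tray (353,163) and wide tray (357,149). The mug is at (289,198).

Run:
```python
from h import *
d=load("side")
for n,u,v,z in [("cup",306,328,26),("candle",329,300,15),("dish",327,271,8),("jarcap",342,223,106),("tape",333,220,25),("peelL",323,198,10),("peelR",371,200,10),("tin",352,178,26),("narrow",353,163,8),("nL",327,161,8),("nR",379,166,8),("wide",356,149,8),("mug",289,185,101)]:
    print(n,np.round(world(d,u,v,z)),np.round(world(d,u,v)))
d=snap("wrist");print(np.round(d["T"],3).tolist(),d["K"])
print(np.round(np.array(d["tool_from_camera"]),3).tolist())
cv2.imwrite("pics/side_crop.png",cv2.resize(load("side")["color"][130:270,240:400],None,fx=5,fy=4,interpolation=cv2.INTER_CUBIC))
```

```text
cup [544. 436.  26.] [548. 419.   3.]
candle [508. 341.  15.] [509. 333.   5.]
dish [530. 242.   8.] [530. 238.   3.]
jarcap [504. 158. 106.] [505. 156. 104.]
tape [544.  52.  25.] [549.  16.  -5.]
peelL [596. -72.  10.] [597. -76.   7.]
peelR [441. -88.  10.] [441. -89.  10.]
tin [ 515. -182.   26.] [ 516. -192.   19.]
narrow [ 525. -312.    8.] [ 526. -321.    2.]
nL [ 623. -309.    8.] [ 626. -327.   -2.]
nR [ 429. -307.    8.] [ 429. -323.   -2.]
wide [ 526. -419.    8.] [ 527. -427.    4.]
mug [687.   3. 101.] [696. -28.  79.]
[[0.339, 0.905, 0.259, 278.572], [-0.941, 0.326, 0.092, -563.387], [-0.001, -0.274, 0.962, 383.925], [0.0, 0.0, 0.0, 1.0]] [[296.43933591   0.         323.98320464]
 [  0.         296.43933591 203.90339481]
 [  0.           0.           1.        ]]
[[-0.0, 0.962, 0.274, 71.132], [1.0, 0.0, -0.0, -0.206], [-0.0, 0.274, -0.962, -145.954], [0.0, 0.0, 0.0, 1.0]]
```

View pics/side_crop.png

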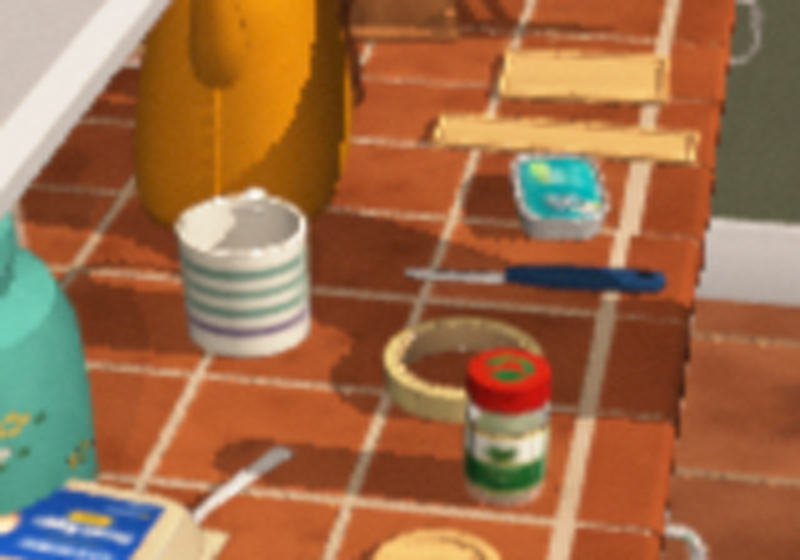

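step_arm --motion "1 -0.45 0 0 0 0.173 1; 1 -0.45 0 0 0 0.173 1; 1 -0.45 0 0 0 0.173 1; 1 -0.45 0 0 0 0.173 1; 1 -0.45 0 0 0 0.173 1; 1 -0.45 0 0 0 0.173 1"

```text
time: 0.9
ee_pos: [368.1, -436.7, 238.6]
eef_rot: [0.0, 1.0, -0.001, -0.001]
force: [0.7, -0.4, -0.2]
width: 0.998
grasp_force: 0.0
```

step_arm --motion "0.6 -0.9 0.1 0 0 0 1; 0.6 -0.9 0.1 0 0 0 1; 0.6 -0.9 0.1 0 0 0 1; 0.6 -0.9 0.1 0 0 0 1; 0.6 -0.9 0.1 0 0 0 1; 0.6 -0.9 0.1 0 0 0 1"

```text
time: 1.65
ee_pos: [487.9, -258.6, 218.7]
eef_rot: [0.001, 1.0, -0.002, -0.001]
force: [-0.0, -1.1, -0.6]
width: 1.002
grasp_force: 0.0
```

Run:
```python
from h import *
d=snap("wrist","w1");print(np.round(d["T"],3).tolist())
P=cloud(d)
# top-down orthographic rectification at z=8, 1 px = 1 mm... render x in [400,650], y in[-500,20]
X0,X1,Y0,Y1=420,640,-500,-20
K=np.array(d["K"]);T=np.linalg.inv(d["T"])
def proj(p):
    c=p@T[:3,:3].T+T[:3,3]; return K[0,2]+K[0,0]*c[...,0]/-c[...,2], K[1,2]-K[1,1]*c[...,1]/-c[...,2]
s=0.6
yy,xx=np.meshgrid(np.arange(Y1,Y0,-s),np.arange(X1,X0,-s)) # cols: y decreasing, rows x decreasing
u,v=proj(np.stack([xx,yy,np.full_like(xx,8.)],-1))
im=cv2.remap(d["color"],u.astype(np.float32),v.astype(np.float32),cv2.INTER_CUBIC)
cv2.imwrite("pics/w1r.png",im);print(im.shape)
```

```text
[[-0.005, 0.961, 0.275, 559.1], [-1.0, -0.005, 0.001, -258.259], [0.002, -0.275, 0.961, 364.612], [0.0, 0.0, 0.0, 1.0]]
(367, 800, 3)
```

View pics/w1r.png

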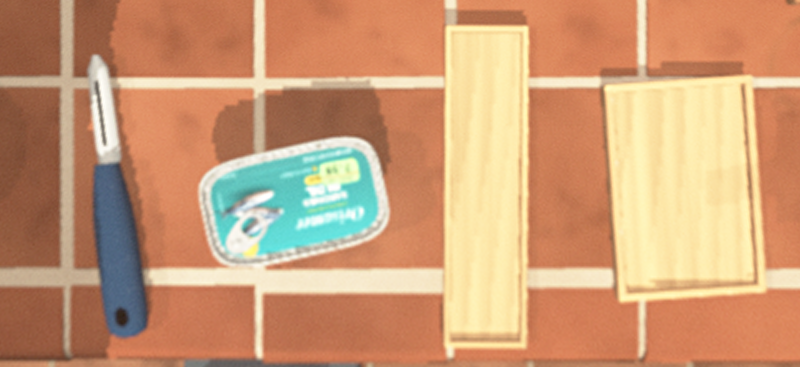

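The rectified view (0.6 mm/px, column 0 = y −20, row 0 = x 640) shows four things:
- The peeler runs from (124,333) to (95,57), blade away from the robot.
- The tin is centred near (294,202).
- The narrow tray's corners are (445,26) and (527,347).
- The wide tray's corners are (604,87), (752,76), (765,290) and (620,301).

The tray sizes come out at 193×50 and 129×88, which agrees with the given sizes.

```bash
cat >> h.py <<'E'
def rect_of(P,m):
    r=cv2.minAreaRect(P[m][:,:2].astype(np.float32)); return np.round(r[0],1),np.round(r[1],1),round(r[2],1)
def plane(d,z):
    v,u=np.mgrid[:400,:640];K=np.array(d["K"]);r=np.stack([(u-K[0,2])/K[0,0],-(v-K[1,2])/K[1,1],-np.ones_like(u,float)],-1)@d["T"][:3,:3].T
    return d["T"][:3,3]+r*((z-d["T"][2,3])/r[...,2])[...,None]
E
python3 - <<'E'
from h import *
d=load("w1");P=cloud(d)
def box(Q,x0,x1,y0,y1): return (Q[...,0]>x0)&(Q[...,0]<x1)&(Q[...,1]>y0)&(Q[...,1]<y1)
b=box(P,450,600,-280,-120)
print("z table",np.percentile(P[box(P,440,600,-300,-280)][:,2],[5,50,95]))
for z in(16,20):
  m=b&(P[...,2]>z)&(P[...,2]<35); m=cv2.morphologyEx(m.astype(np.uint8),cv2.MORPH_OPEN,np.ones((3,3)))>0
  print("tin depth",rect_of(P,m),rect_of(plane(d,26),m),np.median(P[m][:,2]))
hsv=cv2.cvtColor(d["color"],cv2.COLOR_BGR2HSV)
Q=plane(d,8);w=box(Q,400,650,-500,-20)
wood=(hsv[...,0]>14)&(hsv[...,0]<32)&(hsv[...,1]>70)&(hsv[...,2]>150)
for n,bb in(("narrow",(400,650,-350,-270)),("wide",(400,650,-500,-370))):
  m=cv2.morphologyEx((wood&box(Q,*bb)).astype(np.uint8),cv2.MORPH_OPEN,np.ones((5,5)))>0
  print(n,rect_of(Q,m))
blue=(hsv[...,0]>98)&(hsv[...,0]<125)&(hsv[...,1]>80)&box(Q,400,650,-130,-20)
blue=cv2.morphologyEx(blue.astype(np.uint8),cv2.MORPH_OPEN,np.ones((3,3)))>0
print("handle",rect_of(Q,blue),rect_of(P,blue),np.median(P[blue][:,2]))
print("teal label",rect_of(plane(d,26),(hsv[...,0]>80)&(hsv[...,0]<97)&(hsv[...,1]>90)&b))
E
```

```text
z table [-2.81965221e-01  3.01048216e+02  3.23256521e+02]
tin depth (array([ 521.3, -198.5]), array([ 62.7, 104.7]), 12.5) (array([ 521.5, -198.8]), array([ 62.5, 104.4]), 12.4) 22.798027786930476
tin depth (array([ 521.3, -198.5]), array([ 62.7, 104.7]), 12.5) (array([ 521.5, -198.8]), array([ 62.5, 104.4]), 12.4) 22.797626919380775
narrow (array([ 527.9, -311. ]), array([193. ,  50.8]), 0.3)
wide (array([ 528.5, -431.1]), array([128.5,  89.3]), 3.8)
handle (array([489.5, -88. ]), array([101.8,  20.9]), 10.6) (array([ 533.7, -149.3]), array([ 90.8, 204.5]), 37.0) 13.91942251936581
teal label (array([ 521. , -199.6]), array([50.5, 92.1]), 11.8)
```

step_arm --motion "0.167 -0.295 0.55 0 0 0.677 1; 0.167 -0.295 0.55 0 0 0.677 1; 0.167 -0.295 0.55 0 0 0.677 1; 0.167 -0.295 0.55 0 0 0.677 1; 0.167 -0.295 0.55 0 0 0.677 1; 0.167 -0.295 0.55 0 0 0.677 1; 0.167 -0.295 0.55 0 0 0.677 1; 0.167 -0.295 0.55 0 0 0.677 1; 0.167 -0.295 0.55 0 0 0.677 1; 0.167 -0.295 0.55 0 0 0.677 1"

```text
time: 2.95
ee_pos: [522.8, -197.1, 108.8]
eef_rot: [-0.0, 0.78, -0.626, 0.0]
force: [-1.0, -0.4, -0.4]
width: 1.002
grasp_force: 0.0
```

```bash
cat >> h.py <<'E'
def go(x,y,z,yaw=None,s=None):
    """fractions to reach world x,y,z with tool-x yaw (rad), tool vertical"""
    s=s or readout.read_state();M=q2R(s["eef_rot"]);p=np.array(s["ee_pos"])
    sh=M.T@(np.array([x,y,z])-p)
    cur=np.arctan2(M[1,0],M[0,0])
    yaw=cur if yaw is None else yaw
    G=np.array([[np.cos(yaw),np.sin(yaw),0],[np.sin(yaw),-np.cos(yaw),0],[0,0,-1]])
    rv=R.from_matrix(M.T@G).as_rotvec()
    print("pos",np.round(p,1),"yaw",round(cur,3),"q7",np.round(s["qpos"],2)[6],"t",round(float(s["time"]),2),"F",np.round(s["force"],1),"| shift",np.round(sh/200,3),"turn",np.round(rv/2,3))
E
python3 - <<'E'
from h import *
go(521.4,-198.6,8,-1.354)
E
```

```text
pos [ 522.8 -197.1  108.8] yaw -1.353 q7 -2.2 t 2.95 F [-1.  -0.4 -0.4] | shift [0.006 0.009 0.504] turn [-0. -0.  0.]
```

step_arm --motion "0.006 0.009 0.3 0 0 0 1; 0.006 0.009 0.45 0 0 0 1; 0.006 0.009 0.499 0 0 0 1; 0.006 0.009 0.499 0 0 0 1; 0.006 0.009 0.499 0 0 0 0; 0.006 0.009 0.499 0 0 0 0; 0.006 0.009 0.499 0 0 0 0; 0.006 0.009 0.499 0 0 0 0"

```text
time: 3.95
ee_pos: [521.7, -198.3, 9.6]
eef_rot: [-0.0, 0.779, -0.627, 0.0]
force: [-0.3, 0.8, 6.0]
width: 0.67
grasp_force: 30.0
```

step_arm --motion "0 0 -0.25 0 0 0 0; 0.5 0.1 -0.3 0 0 -0.1 0; 0.895 0.164 -0.3 0 0 -0.71 0; 0.895 0.164 -0.3 0 0 -0.71 0; 0.895 0.164 -0.3 0 0 -0.71 0; 0.895 0.164 -0.3 0 0 -0.71 0; 0.895 0.164 -0.3 0 0 -0.71 0; 0.895 0.164 -0.3 0 0 -0.71 0; 0.895 0.164 -0.3 0 0 -0.71 0; 0.895 0.164 -0.3 0 0 -0.71 0; 0.895 0.164 -0.3 0 0 -0.71 0"

```text
time: 5.32
ee_pos: [527.7, -379.9, 68.7]
eef_rot: [-0.0, 0.999, 0.032, -0.0]
force: [0.4, -1.0, -0.7]
width: 0.67
grasp_force: 30.0
```

Run:
```python
from h import *
go(528,-431.1,14,0.067)
d=snap("wrist","w2")
cv2.imwrite("pics/w2c.png",cv2.resize(d["color"][100:,120:520],None,fx=2,fy=2)[:, :800])
```

```text
pos [ 527.7 -379.9   68.7] yaw 0.064 q7 -1.06 t 5.33 F [ 0.4 -1.  -0.7] | shift [-0.015  0.256  0.274] turn [-0.     0.    -0.001]
```

View pics/w2c.png

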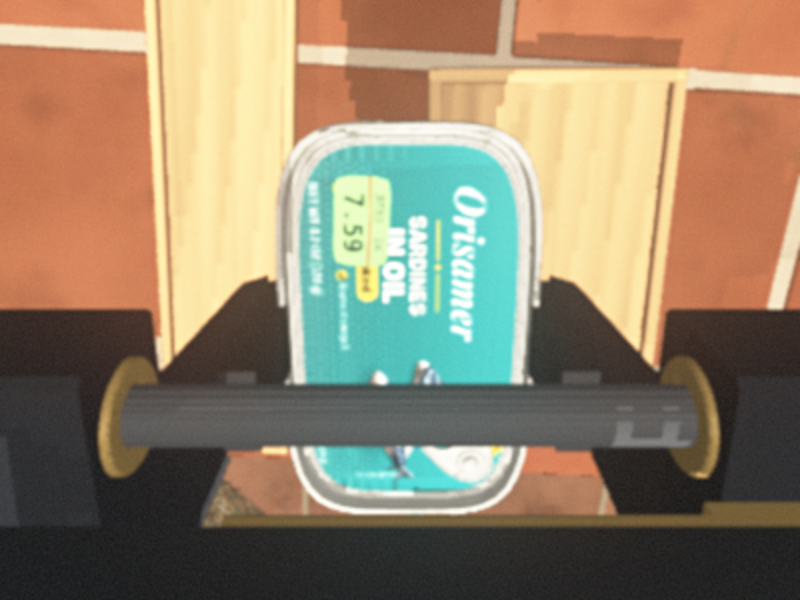

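The tin is held square and level, with its top edge at row 125 and its bottom edge at row 510. The wide tray lies ahead and to the right, with its top edge at row 75. Next is placing it.

step_arm --motion "-0.005 0.256 0.1 0 0 0 0; -0.005 0.256 0.2 0 0 0 0; -0.005 0.256 0.24 0 0 0 0; -0.005 0.256 0.26 0 0 0 0; -0.005 0.256 0.271 0 0 0 0; -0.005 0.256 0.271 0 0 0 0; -0.005 0.256 0.271 0 0 0 1; -0.005 0.256 0.271 0 0 0 1; -0.005 0.256 0.271 0 0 0 1; -0.005 0.256 -0.3 0 0 0 1; -0.005 0.256 -0.5 0 0 0 1; -0.005 0.256 -0.5 0 0 0 1; -0.005 0.256 -0.5 0 0 0 1"

```text
time: 7.0
ee_pos: [531.8, -432.4, 172.1]
eef_rot: [0.002, 0.999, 0.033, 0.002]
force: [-0.3, 0.6, -0.6]
width: 1.0
grasp_force: 0.0
```

Run:
```python
from h import *
go(508,-86,60,0.105)
d=snap("wrist","w3");P=cloud(d)
hsv=cv2.cvtColor(d["color"],cv2.COLOR_BGR2HSV)
m=(P[...,2]>18)&(P[...,2]<40)&(abs(P[...,0]-528)<90)&(abs(P[...,1]+431)<70)
m=cv2.morphologyEx(m.astype(np.uint8),cv2.MORPH_OPEN,np.ones((3,3)))>0
print("tin",rect_of(P,m),rect_of(plane(d,30),m),np.percentile(P[m][:,2],[5,50,95]))
Q=plane(d,8);wood=(hsv[...,0]>14)&(hsv[...,0]<32)&(hsv[...,1]>70)&(hsv[...,2]>150)&(abs(Q[...,0]-528)<90)&(abs(Q[...,1]+431)<60)
wood=cv2.morphologyEx(wood.astype(np.uint8),cv2.MORPH_OPEN,np.ones((3,3)))>0
print("tray",rect_of(Q,wood))
```

```text
pos [ 531.8 -432.4  172.1] yaw 0.066 q7 -0.98 t 7.0 F [-0.3  0.6 -0.6] | shift [-0.008 -1.738  0.554] turn [ 0.002 -0.002 -0.02 ]
tin (array([ 532.3, -430. ]), array([104.3,  62.7]), 3.7) (array([ 532.7, -430. ]), array([103.6,  62.4]), 3.6) [25.45714288 26.84414947 29.08991546]
tray (array([ 527.6, -431.3]), array([131.7,  89. ]), 4.1)
```

step_arm --motion "-0.1 -1 0 0 0 0 1; -0.1 -1 0 0 0 0 1; -0.1 -1 0 0 0 0 1; -0.1 -1 0 0 0 0 1"

```text
time: 7.55
ee_pos: [495.4, -227.1, 167.3]
eef_rot: [-0.002, 0.999, 0.036, -0.002]
force: [-0.6, -0.5, 0.1]
width: 0.999
grasp_force: 0.0
```

step_arm --motion "-0.05 -0.72 0 0 0 -0.02 1; -0.05 -0.72 0 0 0 -0.02 1; -0.05 -0.72 0 0 0 -0.02 1; -0.05 -0.72 0 0 0 -0.02 1; -0.05 -0.72 0 0 0 -0.02 1"

```text
time: 8.18
ee_pos: [477.7, -91.9, 168.4]
eef_rot: [0.001, 0.999, 0.052, -0.0]
force: [-0.5, 0.2, 0.5]
width: 1.001
grasp_force: 0.0
```

Run:
```python
from h import *
d=snap("wrist","w4");P=cloud(d)
hsv=cv2.cvtColor(d["color"],cv2.COLOR_BGR2HSV)
Q=plane(d,8)
def box(Q,x0,x1,y0,y1): return (Q[...,0]>x0)&(Q[...,0]<x1)&(Q[...,1]>y0)&(Q[...,1]<y1)
b=box(Q,400,640,-140,-40)
blue=(hsv[...,0]>98)&(hsv[...,0]<125)&(hsv[...,1]>80)&b
blue=cv2.morphologyEx(blue.astype(np.uint8),cv2.MORPH_OPEN,np.ones((3,3)))>0
print("handle",rect_of(Q,blue))
q=Q[blue][:,:2]
for x0 in range(440,545,10):
    s=q[(q[:,0]>x0)&(q[:,0]<x0+10)]
    if len(s): print(x0+5,s[:,1].min().round(1),s[:,1].max().round(1))
blade=(hsv[...,1]<60)&(hsv[...,2]>110)&box(Q,535,615,-105,-65)
print("blade",rect_of(Q,cv2.morphologyEx(blade.astype(np.uint8),cv2.MORPH_OPEN,np.ones((3,3)))>0))
go(510,-86,60,0.105)
cv2.imwrite("pics/w4.png",d["color"])
```

```text
handle (array([489.8, -89.8]), array([100.9,  20. ]), 7.2)
445 -105.0 -85.0
455 -104.5 -84.1
465 -103.4 -83.1
475 -102.3 -81.0
485 -100.1 -80.4
495 -97.6 -80.3
505 -95.7 -79.3
515 -92.1 -79.1
525 -90.5 -80.3
535 -87.3 -80.8
blade (array([573.8, -80.1]), array([38.2, 62.3]), 72.4)
pos [477.8 -92.1 168.5] yaw 0.103 q7 -1.46 t 8.22 F [ 0.3 -0.  -0.6] | shift [ 0.164 -0.014  0.542] turn [ 0.001  0.    -0.001]
```

View pics/w4.png

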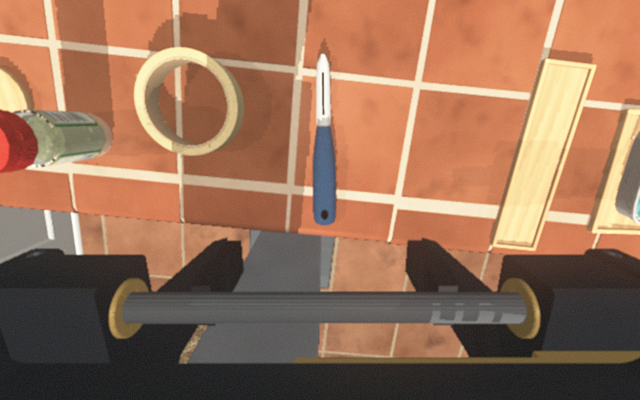

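The peeler runs from its tip at (322,55) to its handle end at (325,224). The tape at (190,100) is clear of the open fingers. I take the peeler at about (509.5,−87).

Run:
```python
from h import *
d=load("w4")
for u,v in((322.5,55),(325,224),(323,126)): print(np.round(world(d,u,v,6),1))
for u,v in((190,100),(134,100),(243,100),(190,47),(190,155)): print("tape",np.round(world(d,u,v,25),1))
go(509.5,-87,6,0.115)
```

```text
[606.4 -77.1   6. ]
[438.  -97.1   6. ]
[541.8 -84.2   6. ]
tape [552.7  40.1  25. ]
tape [547.4  91.4  25. ]
tape [557.7  -8.5  25. ]
tape [597.1  39.2  25. ]
tape [501.9  41.1  25. ]
pos [477.8 -92.1 168.5] yaw 0.103 q7 -1.46 t 8.22 F [ 0.3 -0.  -0.6] | shift [ 0.161 -0.01   0.812] turn [ 0.001  0.    -0.006]
```

step_arm --motion "0.148 0 0.3 0 0 -0.007 1; 0.148 0 0.5 0 0 -0.007 1; 0.148 0 0.7 0 0 -0.007 1; 0.148 0 0.79 0 0 -0.007 1; 0.148 0 0.812 0 0 -0.007 1; 0.148 0 0.812 0 0 -0.007 1; 0.148 0 0.812 0 0 -0.007 0; 0.148 0 0.812 0 0 -0.007 0; 0.148 0 0.812 0 0 -0.007 0; 0.148 0 0.812 0 0 -0.007 0; 0.148 0 0.812 0 0 -0.007 0; 0.148 0 0.812 0 0 -0.007 0"

```text
time: 9.72
ee_pos: [507.1, -86.8, 6.5]
eef_rot: [0.0, 0.998, 0.06, -0.0]
force: [0.2, -0.2, -0.2]
width: 0.341
grasp_force: 0.0
```

step_arm --motion "0 0 0 0 0 0 0; 0 0 0 0 0 0 0; 0 0 0 0 0 0 0"

```text
time: 10.1
ee_pos: [507.1, -86.8, 6.5]
eef_rot: [0.0, 0.998, 0.06, 0.0]
force: [-0.5, -0.0, -0.0]
width: 0.238
grasp_force: 29.8
```

step_arm --motion "0 0 -0.15 0 0 0 0; -0.05 0.3 -0.3 0 0 0 0; -0.1 0.6 -0.3 0 0 0.058 0; -0.1 0.945 -0.3 0 0 0.058 0; -0.1 0.945 -0.3 0 0 0.058 0; -0.1 0.945 -0.3 0 0 0.058 0; -0.1 0.945 -0.3 0 0 0.058 0; -0.1 0.945 -0.3 0 0 0.058 0"

```text
time: 11.1
ee_pos: [510.2, -274.5, 66.4]
eef_rot: [-0.001, 1.0, 0.003, -0.0]
force: [0.6, 0.5, -0.0]
width: 0.24
grasp_force: 29.8
```

Run:
```python
from h import *
go(513,-311.3,11,0.004)
d=snap("wrist","w5")
P=plane(d,60);hsv=cv2.cvtColor(d["color"],cv2.COLOR_BGR2HSV)
blue=(hsv[...,0]>98)&(hsv[...,0]<125)&(hsv[...,1]>80)
blue[230:]=0
blue=cv2.morphologyEx(blue.astype(np.uint8),cv2.MORPH_OPEN,np.ones((3,3)))>0
Q=plane(d,8+61.7);print(rect_of(Q,blue))
cv2.imwrite("pics/w5c.png",cv2.resize(d["color"][:,120:520],None,fx=1.5,fy=1.5))
```

```text
pos [ 510.2 -274.5   66.4] yaw 0.007 q7 -1.3 t 11.1 F [ 0.6  0.5 -0. ] | shift [0.013 0.185 0.277] turn [-0.001  0.     0.001]
(array([0., 0.]), array([0., 0.]), 0.0)
```

View pics/w5c.png

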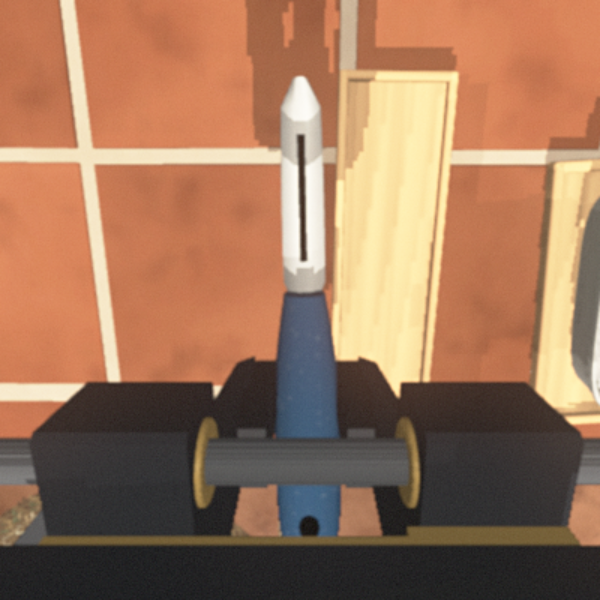

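step_arm --motion "0.013 0.185 0.1 0 0 0.001 0; 0.013 0.185 0.2 0 0 0.001 0; 0.013 0.185 0.25 0 0 0.001 0; 0.013 0.185 0.27 0 0 0.001 0; 0.013 0.185 0.277 0 0 0.001 0; 0.013 0.185 0.278 0 0 0.001 0; 0.013 0.185 0.278 0 0 0.001 0.5; 0.013 0.185 0.278 0 0 0.001 0.6; 0.013 0.185 0.278 0 0 0.001 0.6; 0.013 0.185 0.278 0 0 0.001 0.6; 0.013 0.185 0 0 0 0.001 0.6; 0.013 0.185 -0.4 0 0 0.001 0.9; 0.013 0.185 -0.5 0 0 0.001 1; 0.013 0.185 -0.5 0 0 0.001 1; 0.013 0.185 -0.5 0 0 0.001 1"

```text
time: 13.02
ee_pos: [511.9, -313.4, 165.7]
eef_rot: [-0.0, 1.0, 0.001, -0.001]
force: [-0.2, 0.2, -1.3]
width: 0.994
grasp_force: 0.0
```

Run:
```python
from h import *
go(470,0,200,0)
d=snap("wrist","w6")
Q=plane(d,12);hsv=cv2.cvtColor(d["color"],cv2.COLOR_BGR2HSV)
b=(abs(Q[...,0]-528)<120)&(abs(Q[...,1]+311)<40)
blue=(hsv[...,0]>98)&(hsv[...,0]<125)&(hsv[...,1]>80)&b
blue=cv2.morphologyEx(blue.astype(np.uint8),cv2.MORPH_OPEN,np.ones((3,3)))>0
print(rect_of(Q,blue))
P=cloud(d);print(np.percentile(P[blue][:,2],[5,50,95]))
cv2.imwrite("pics/w6c.png",cv2.resize(d["color"][:300,160:560],None,fx=2,fy=2))
```

```text
pos [ 511.9 -313.4  165.7] yaw 0.002 q7 -1.23 t 13.03 F [-0.2  0.2 -1.3] | shift [-0.207 -1.568 -0.17 ] turn [-0.     0.001  0.001]
(array([0., 0.]), array([0., 0.]), 0.0)Traceback (most recent call last):
  File "<stdin>", line 9, in <module>
    return _quantile_unchecked(
        a, q, axis, out, overwrite_input, method, keepdims, weights)
    return _ureduce(a,
                    func=_quantile_ureduce_func,
    ...<5 lines>...
                    overwrite_input=overwrite_input,
                    method=method)
    r = func(a, **kwargs)
    result = _quantile(arr,
                       quantiles=q,
    ...<2 lines>...
                       out=out,
                       weights=wgt)
    slices_having_nans = np.isnan(arr[-1, ...])
                                  ~~~^^^^^^^^^
IndexError: index -1 is out of bounds for axis 0 with size 0
```

Run:
```python
from h import *
d=load("w6")
cv2.imwrite("pics/w6c.png",cv2.resize(d["color"][:300,160:560],None,fx=2,fy=2))
```

```text
(no output)
```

View pics/w6c.png

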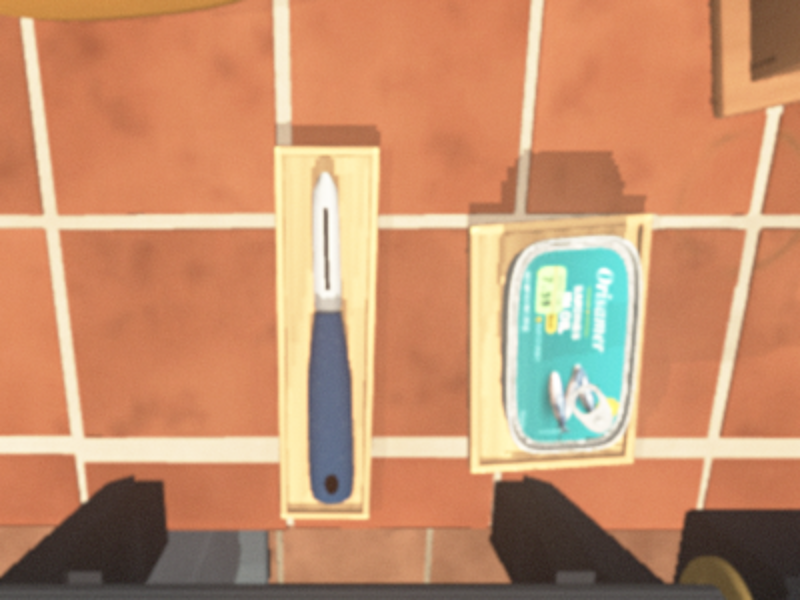

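Both pieces are seated: the peeler lies inside the narrow recess and the tin inside the wide tray, label up. Now I swing over to the jar side.

step_arm --motion "-0.15 -1 -0.3 0 0 0 1; -0.15 -1 -0.3 0 0 0 1; -0.15 -1 -0.3 0 0 0 1; -0.15 -1 -0.3 0 0 0 1"

```text
time: 13.58
ee_pos: [481.2, -109.5, 226.0]
eef_rot: [-0.001, 1.0, 0.004, -0.001]
force: [-0.2, -0.5, 0.5]
width: 0.997
grasp_force: 0.0
```

step_arm --motion "-0.1 -1 0 0 0 0 1; -0.1 -1 0 0 0 0 1; -0.1 -1 0 0 0 0 1; -0.1 -1 0 0 0 0 1"

```text
time: 14.08
ee_pos: [460.4, 91.1, 225.2]
eef_rot: [-0.001, 1.0, 0.005, -0.001]
force: [-1.2, -0.6, -0.0]
width: 0.998
grasp_force: 0.0
```

step_arm --motion "0 -0.7 0 0 0 -0.25 1; 0 -0.7 0 0 0 -0.25 1; 0 -0.7 0 0 0 -0.25 1; 0 -0.7 0 0 0 -0.25 1; 0 -0.7 0 0 0 -0.25 1; 0 -0.7 0 0 0 -0.25 1"

```text
time: 14.82
ee_pos: [461.9, 224.1, 226.2]
eef_rot: [0.001, 0.969, 0.246, -0.0]
force: [-0.2, -0.4, 0.1]
width: 0.997
grasp_force: 0.0
```

Run:
```python
from h import *
go(504,158,200,0.5)
d=snap("wrist","w7")
```

```text
pos [461.9 224.1 226.2] yaw 0.498 q7 -1.79 t 14.82 F [-0.2 -0.4  0.1] | shift [0.027 0.391 0.131] turn [ 0.001  0.001 -0.001]
```

View pics/w7.png

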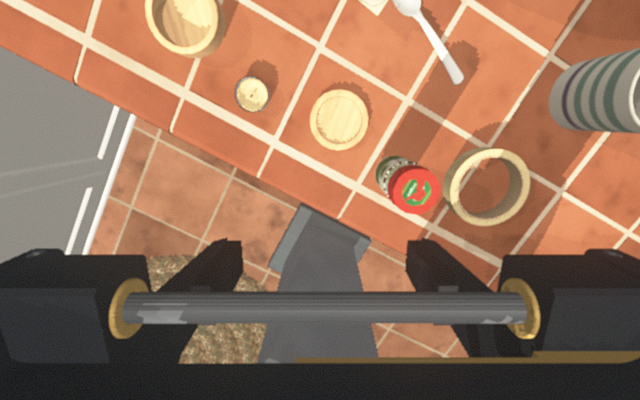

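The cup shows at (183,18), the candle at (252,94), the dish at (339,119), the jar's cap at (415,190) and the tape at (487,187).

```bash
cat > m.py <<'E'
from h import *
import sys
def circ(d,m,z):
    m=cv2.morphologyEx(m.astype(np.uint8),cv2.MORPH_CLOSE,np.ones((5,5)));m=cv2.morphologyEx(m,cv2.MORPH_OPEN,np.ones((3,3)))
    n,l,st,_=cv2.connectedComponentsWithStats(m);k=1+np.argmax(st[1:,4]);q=plane(d,z)[l==k][:,:2].astype(np.float32)
    e=cv2.fitEllipse(cv2.convexHull(q)); return np.round(e[0],1),np.round(e[1],1),int(st[k,4])
def near(d,z,x,y,r): Q=plane(d,z);return np.hypot(Q[...,0]-x,Q[...,1]-y)<r
E
python3 - <<'E'
from m import *
d=load("w7");hsv=cv2.cvtColor(d["color"],cv2.COLOR_BGR2HSV);H,S,V=[hsv[...,i].astype(int) for i in range(3)]
red=((H<6)|(H>172))&(S>190)&near(d,106,504,158,45)
print("cap",circ(d,red|((H>35)&(H<90)&near(d,106,504,158,15)),106))
wood=(H>14)&(H<34)&(S>60)&(V>140)
print("dish",circ(d,wood&near(d,8,530,242,50),8))
print("cup",circ(d,wood&near(d,26,544,436,55),26),"candle px",circ(d,((H>14)&(H<40)|(S<70))&(V>90)&near(d,15,508,341,32),15))
print("tape",circ(d,(H>14)&(H<40)&(S>30)&(V>120)&near(d,25,550,40,62),25))
for n,u,v,z in(("cap",415,190,106),("candle",252,94,15),("dish",339,119,8),("cup",183,18,26)): print(n,np.round(world(d,u,v,z),1),np.round(world(d,u,v),1))
go(504,158,130,0.5)
P=cloud(load("side"))
for y0 in range(300,560,40):
    m=(P[...,1]>y0)&(P[...,1]<y0+40)&(P[...,2]>50)&(P[...,2]<350)&(P[...,0]>450)
    print(y0,"min x of tall things",np.percentile(P[m][:,0],2).round() if m.sum()>20 else None)
E
```

```text
cap (array([507., 154.]), array([20. , 23.1]), 225)
dish (array([531.4, 242. ]), array([68.5, 69.1]), 2799)
cup (array([546.7, 432.1]), array([ 77.6, 106.1]), 3869) candle px (array([509.2, 342.8]), array([36.4, 38.4]), 932)
tape (array([556. ,  45.7]), array([103.6, 121.9]), 3326)
cap [509.3 154.2 106. ] [509.4 154.5 106.7]
candle [509.6 342.5  15. ] [509.3 344.3   7.4]
dish [533.1 242.3   8. ] [533.2 242.1   3.5]
cup [543.2 433.   26. ] [544.3 443.7   4.8]
pos [461.9 224.5 226.4] yaw 0.498 q7 -1.79 t 14.88 F [ 0.2 -0.4  0.6] | shift [0.026 0.392 0.482] turn [ 0.     0.    -0.001]
300 min x of tall things 654.0
340 min x of tall things 657.0
380 min x of tall things 687.0
420 min x of tall things 647.0
460 min x of tall things 628.0
500 min x of tall things 623.0
540 min x of tall things 629.0
```

step_arm --motion "0.038 0.419 0 0 0 0 1; 0.038 0.419 0.2 0 0 0 1; 0.038 0.419 0.45 0 0 0 1; 0.038 0.419 0.45 0 0 0 1; 0.038 0.419 0.45 0 0 0 1"

```text
time: 15.5
ee_pos: [509.2, 156.7, 137.8]
eef_rot: [-0.0, 0.969, 0.248, 0.001]
force: [-0.2, 0.7, 0.5]
width: 0.999
grasp_force: 0.0
```

Run:
```python
from h import *
go(508.5,154.5,49,0.5)
```

```text
pos [509.2 156.7 137.8] yaw 0.502 q7 -1.69 t 15.5 F [-0.2  0.7  0.5] | shift [-0.009  0.008  0.444] turn [ 0.    -0.001  0.001]
```

step_arm --motion "-0.009 0.005 0.2 0 0 0 1; -0.009 0.005 0.35 0 0 0 1; -0.009 0.005 0.42 0 0 0 1; -0.009 0.005 0.444 0 0 0 1; -0.009 0.005 0.444 0 0 0 1; -0.009 0.005 0.444 0 0 0 0; -0.009 0.005 0.444 0 0 0 0; -0.009 0.005 0.444 0 0 0 0; -0.009 0.005 0.444 0 0 0 0; -0.009 0.005 0.444 0 0 0 0; -0.009 0.005 0.444 0 0 0 0; -0.009 0.005 0.444 0 0 0 0"

```text
time: 17.0
ee_pos: [507.6, 154.4, 47.7]
eef_rot: [0.0, 0.969, 0.248, 0.0]
force: [0.8, -0.7, 1.2]
width: 0.492
grasp_force: 30.0
```

step_arm --motion "0 0 -0.2 0 0 0 0; 0.1 -0.15 -0.35 0 0 0 0; 0.25 -0.4 -0.35 0 0 0 0; 0.496 -0.78 -0.35 0 0 0 0; 0.496 -0.78 -0.35 0 0 0 0; 0.496 -0.78 -0.35 0 0 0 0; 0.496 -0.78 -0.35 0 0 0 0"

```text
time: 17.88
ee_pos: [519.4, 336.7, 117.2]
eef_rot: [0.001, 0.969, 0.248, -0.001]
force: [0.7, -0.7, -0.5]
width: 0.492
grasp_force: 30.0
```

Run:
```python
from m import *
go(544,434.5,90,0.5)
d=snap("wrist","w8");hsv=cv2.cvtColor(d["color"],cv2.COLOR_BGR2HSV);H,S,V=[hsv[...,i].astype(int) for i in range(3)]
wood=(H>14)&(H<34)&(S>60)&(V>140)
print("cup",circ(d,wood&near(d,26,544,434,45),26))
s=snap("side","s8")
cv2.imwrite("pics/w8c.png",d["color"])
```

```text
pos [519.4 336.7 117.2] yaw 0.5 q7 -1.88 t 17.88 F [ 0.7 -0.7 -0.5] | shift [ 0.343 -0.37   0.135] turn [0.001 0.001 0.   ]
cup (array([544.8, 433.9]), array([76. , 82.3]), 7984)
```

View pics/w8c.png

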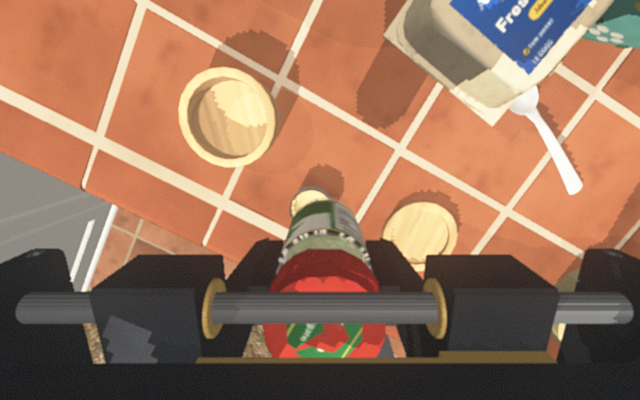

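The jar is held. The cup's rim spans columns 179–275 and rows 67–166, centred near (227,116).

Run:
```python
from m import *
d=load("w8")
for u,v in((179,114),(275,120),(225,67),(229,166),(227,116)): print(np.round(world(d,u,v,26),1))
hsv=cv2.cvtColor(d["color"],cv2.COLOR_BGR2HSV)
P=cloud(d);m=near(d,26,544,434,50)&(P[...,2]>22)&(P[...,2]<30);q=P[m][:,:2].astype(np.float32)
e=cv2.fitEllipse(cv2.convexHull(q));print("rim by depth",np.round(e[0],1),np.round(e[1],1),m.sum(),cv2.minEnclosingCircle(q))
# jar top/bottom in side view
s=load("s8");P=cloud(s);m=(abs(P[...,0]-519)<40)&(abs(P[...,1]-337)<40)&(P[...,2]>40)&(P[...,2]<120);print(np.percentile(P[m],[2,50,98],axis=0).round())
```

```text
[532.  469.7  26. ]
[563.2 403.4  26. ]
[579.3 452.   26. ]
[513.6 420.1  26. ]
[548.2 436.9  26. ]
rim by depth [546.2 436.8] [74.1 74.5] 2711 ((546.231201171875, 437.0108947753906), 37.55022048950195)
[[496. 341.  70.]
 [517. 356.  91.]
 [537. 361. 117.]]
```

step_arm --motion "0.357 -0.373 0 0 0 0 0; 0.357 -0.373 0 0 0 0 0; 0.357 -0.373 0.1 0 0 0 0; 0.357 -0.373 0.1 0 0 0 0; 0.357 -0.373 0.1 0 0 0 0"

```text
time: 18.6
ee_pos: [546.7, 436.1, 97.5]
eef_rot: [0.001, 0.969, 0.247, -0.001]
force: [-0.7, 0.2, -0.5]
width: 0.495
grasp_force: 30.0
```

Run:
```python
from h import *
go(546.2,436.5,52.2,0.5)
```

```text
pos [546.7 436.1  97.5] yaw 0.499 q7 -1.93 t 18.6 F [-0.7  0.2 -0.5] | shift [-0.001 -0.003  0.227] turn [ 0.001  0.001 -0.   ]
```

step_arm --motion "0 0 0.08 0 0 0 0; 0 0 0.15 0 0 0 0; 0 0 0.2 0 0 0 0; 0 0 0.22 0 0 0 0; 0 0 0.227 0 0 0 0; 0 0 0.227 0 0 0 0; 0 0 0.227 0 0 0 0.7; 0 0 0.227 0 0 0 1; 0 0 0.227 0 0 0 1; 0 0 0.15 0 0 0 1; 0 0 -0.15 0 0 0 1; 0 0 -0.45 0 0 0 1; 0 0 -0.6 0 0 0 1; 0 0 -0.6 0 0 0 1; 0 0 -0.6 0 0 0 1"

```text
time: 20.48
ee_pos: [545.6, 438.2, 217.1]
eef_rot: [0.0, 0.969, 0.248, -0.001]
force: [0.6, -0.3, -0.2]
width: 1.005
grasp_force: 0.0
```

Run:
```python
from m import *
go(509.4,342.6,60,0.85)
d=snap("wrist","w9");P=cloud(d)
m=near(d,108,546,436,60)&(P[...,2]>104)&(P[...,2]<120);q=P[m][:,:2].astype(np.float32)
print("cap",cv2.minEnclosingCircle(q),np.percentile(P[m][:,2],[5,50,95]))
cv2.imwrite("pics/w9.png",d["color"])
```

```text
pos [545.6 438.2 217.1] yaw 0.502 q7 -1.91 t 20.48 F [ 0.6 -0.3 -0.2] | shift [-0.388  0.332  0.786] turn [ 0.     0.001 -0.174]
cap ((546.6594848632812, 439.66436767578125), 22.08926773071289) [108.72973994 110.25144144 111.44798944]
```

View pics/w9.png

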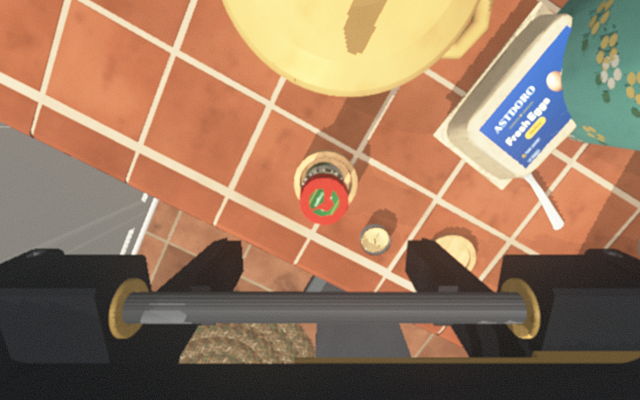

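The jar stands upright in the cup: its cap is at (323,200), its top is at z 110 and it is about 3 mm off centre. The candle is at (376,240).

step_arm --motion "-0.388 0.332 0 0 0 -0.174 0.8; -0.388 0.332 0 0 0 -0.174 0.7; -0.388 0.332 0.3 0 0 -0.174 0.7; -0.388 0.332 0.5 0 0 -0.174 0.7; -0.388 0.332 0.6 0 0 -0.174 0.7; -0.388 0.332 0.6 0 0 -0.174 0.7; -0.388 0.332 0.6 0 0 -0.174 0.7"

```text
time: 21.4
ee_pos: [510.2, 343.4, 97.9]
eef_rot: [-0.0, 0.911, 0.412, 0.0]
force: [-0.6, 1.0, -0.0]
width: 0.699
grasp_force: 0.0
```

Run:
```python
from h import *
print(np.round(world(load("w9"),376,238,15),1))
go(509.4,342.6,8,0.85)
```

```text
[513.  345.3  15. ]
pos [510.2 343.4  97.9] yaw 0.85 q7 -1.64 t 21.4 F [-0.6  1.  -0. ] | shift [-0.006 -0.     0.449] turn [-0. -0. -0.]
```

step_arm --motion "0 0 0.2 0 0 0 0.7; 0 0 0.35 0 0 0 0.7; 0 0 0.42 0 0 0 0.7; 0 0 0.45 0 0 0 0.7; 0 0 0.45 0 0 0 0.7; 0 0 0.45 0 0 0 0; 0 0 0.45 0 0 0 0; 0 0 0.45 0 0 0 0; 0 0 0.45 0 0 0 0; 0 0 0.45 0 0 0 0"

```text
time: 22.65
ee_pos: [510.4, 343.4, 8.2]
eef_rot: [0.0, 0.911, 0.412, 0.0]
force: [-0.5, -1.1, 5.9]
width: 0.407
grasp_force: 30.0
```

step_arm --motion "0 0 -0.15 0 0 0 0; -0.1 0.13 -0.25 0 0 0 0; -0.307 0.416 -0.25 0 0 0 0; -0.307 0.416 -0.25 0 0 0 0; -0.307 0.416 -0.25 0 0 0 0; -0.307 0.416 -0.25 0 0 0 0"

```text
time: 23.4
ee_pos: [531.3, 244.5, 57.5]
eef_rot: [-0.001, 0.911, 0.413, 0.0]
force: [0.3, 0.1, 1.0]
width: 0.405
grasp_force: 30.0
```

Run:
```python
from m import *
go(532,242.2,12.5,0.85)
d=snap("wrist","w10")
w9=load("w9");w8=load("w8")
for n,u,v in(("w8",421,234),): 
    print(n,np.round(world(load(n),u,v,8),1))
for n in("w7","w8"):
    d2=load(n);P=cloud(d2);m=near(d2,8,532,242,45)&(P[...,2]>2.)&(P[...,2]<12);q=P[m][:,:2].astype(np.float32)
    print(n,cv2.minEnclosingCircle(q),np.median(P[m][:,2]))
cv2.imwrite("pics/w10.png",d["color"])
```

```text
pos [531.3 244.5  57.5] yaw 0.852 q7 -1.55 t 23.4 F [0.3 0.1 1. ] | shift [-0.007  0.01   0.225] turn [-0.001 -0.     0.001]
w8 [535.3 243.1   8. ]
w7 ((529.7557373046875, 241.2910614013672), 37.08779525756836) 4.676496917160819
w8 ((532.4110107421875, 243.0626678466797), 34.945194244384766) 4.415727422397936
```

View pics/w10.png

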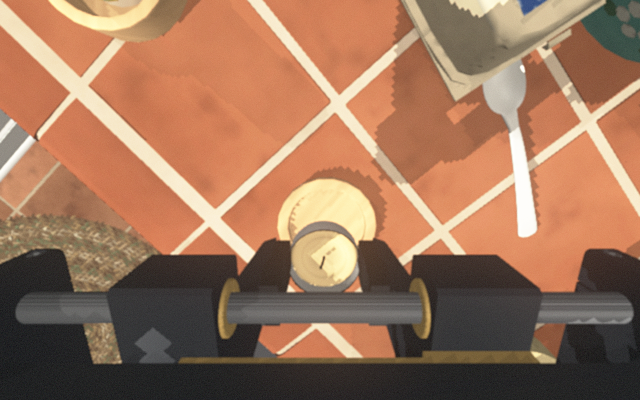

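The candle is held at (324,257). Behind it the dish spans columns 278–377, with its top edge at row 179.

Run:
```python
from m import *
d=load("w10")
print("candle",np.round(world(d,324,258,64.5),1))
L,Rr,Tp=[world(d,*p,8) for p in((278,222),(377,226),(328,179))]
print(np.round([L,Rr,Tp,(L+Rr)/2],1))
a=d["T"][:2,1]/np.linalg.norm(d["T"][:2,1]);print("from top edge",np.round(Tp[:2]-35*a,1))
```

```text
candle [533.1 246.3  64.5]
[[508.7 267.2   8. ]
 [558.9 219.4   8. ]
 [555.  267.3   8. ]
 [533.8 243.3   8. ]]
from top edge [532.  240.9]
```

step_arm --motion "-0.013 0.01 0.1 0 0 0 0; -0.013 0.01 0.18 0 0 0 0; -0.013 0.01 0.21 0 0 0 0; -0.013 0.01 0.222 0 0 0 0; -0.013 0.01 0.224 0 0 0 0; -0.013 0.01 0.224 0 0 0 0; -0.013 0.01 0.224 0 0 0 0.7; -0.013 0.01 0.224 0 0 0 0.7; -0.013 0.01 0.224 0 0 0 0.7; -0.013 0.01 0.224 0 0 0 0.7; -0.013 0.01 0.1 0 0 0 0.7; -0.1 0.01 -0.2 0 0 0 1; -0.2 0.01 -0.5 0 0 0 1; -0.2 0.01 -0.6 0 0 0 1; -0.2 0.01 -0.6 0 0 0 1; -0.2 0.01 -0.6 0 0 0 1"

```text
time: 25.45
ee_pos: [506.6, 210.6, 176.6]
eef_rot: [0.0, 0.911, 0.412, -0.001]
force: [-0.0, 0.2, -0.5]
width: 1.0
grasp_force: 0.0
```

Run:
```python
from m import *
go(450,200,200,0.5)
d=snap("wrist","w11")
cv2.imwrite("pics/w11c.png",d["color"])
```

```text
pos [506.6 210.6 176.6] yaw 0.85 q7 -1.48 t 25.45 F [-0.   0.2 -0.5] | shift [-0.227 -0.178 -0.116] turn [-0.     0.001  0.175]
```

View pics/w11c.png

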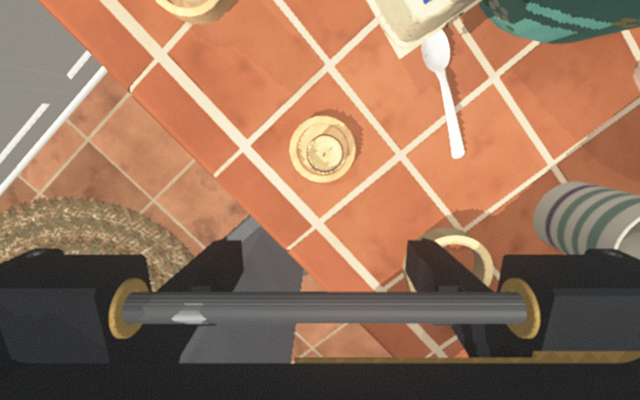

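The candle is at (326,152), inside the dish at (322,148). I check the numbers, then take a last side view.

Run:
```python
from m import *
d=load("w11");P=cloud(d)
m=near(d,8,532,242,45)&(P[...,2]>2)&(P[...,2]<30)
print("dish px",np.round(world(d,322,148.5,8),1),"candle px",np.round(world(d,326,152,19),1))
c=m&(P[...,2]>13);q=P[c][:,:2].astype(np.float32);print("candle",cv2.minEnclosingCircle(q),np.percentile(P[c][:,2],[10,50,95]))
s=snap("side","s11");s0=load("side")
P=cloud(s);m=near(s,106,546,438,60)&(P[...,2]>100)&(P[...,2]<125);print("cap",np.percentile(P[m],[3,50,97],axis=0).round(1))
df=cv2.absdiff(s["color"],s0["color"]).max(2)
print("mug diff",np.percentile(df[178:220,275:300],[50,99]),"tape diff",np.percentile(df[210:235,316:330],[50,99]))
cv2.imwrite("pics/s11c.png",cv2.resize(s["color"][130:370,240:440],None,fx=2.5,fy=2.5,interpolation=cv2.INTER_CUBIC))
```

```text
dish px [532.5 243.    8. ] candle px [534.  238.5  19. ]
candle ((531.8778686523438, 238.99122619628906), 18.989194869995117) [13.12963181 13.95525986 19.86728477]
cap [[524.9 421.5 101.6]
 [543.7 444.4 108.7]
 [564.  460.7 111.3]]
mug diff [13.   98.51] tape diff [ 8.   69.08]
```

View pics/s11c.png

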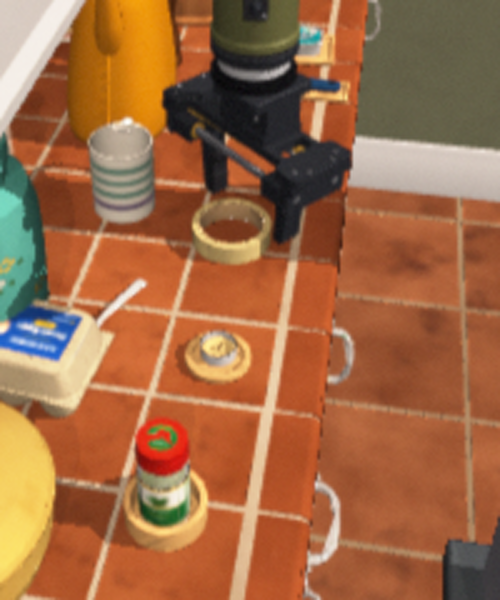

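The last view shows the jar upright in its cup and the tea light about 4 mm off centre in the dish. The recess leaves 8 mm of room all round, so it sits flat on the floor. The mug and tape are where they started, and the gripper is clear of everything.

```bash
python3 -c "
from plant import ticket
print(ticket.sign_off())"
```

```text
the job is handed in; nothing more can be done
None
```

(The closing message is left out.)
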